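Press the rocker pad so the gate lifts and one chilling ball runs into the milk pitcher

ROBOT

A 6-joint arm with a two-finger parallel gripper is mounted at the origin on a cart in front of the work surface, level with it; the furniture and walls round the work are solid. World frame = base frame: x ahead of the robot, y to its left, z up, the work surface at z = 0. Lengths are in m, angles in rad, forces in N, time in s.
With the tool pointing down it reaches from about 0.4 to 0.925 m from the base axis. Payload 12.5 kg.
Tool frame: the origin (TCP) lies at the very end of the fingers, on their centre line; the grasp point (between the pads) lies 19 mm behind it; z points along the fingers, y is the line along which they close (so a half turn about z gives the same grasp; the last joint's range is limited). The gripper opens to 95 mm and grips with 3 to 60 N. Pads are 20 mm wide; open, the fingers measure 119 mm over their backs; the gripper's body (75 mm by 180 mm) begins 59 mm behind the grasp point.
Start: joints at [1.016, 0.491, 1.559, -0, 1.092, -0.106], TCP at [0.271, 0.563, 0.215] pointing down, gripper open.
Joint ranges: [-3.1, 3.1], [-0.84, 2.19], [0.05, 2.79], [-1.13, 4.28], [0.06, 2.93], [-2.69, 2.69]. Speed limits (rad/s): [2.22, 2.22, 2.79, 3.14, 3.14, 3.14].

INTERFACE

Orientations are given as a unit quaternion [x, y, z, w].
In Python, from bench import env gives the robot as it stands.
- The arm moves only by the tool drive_tool, never from a script. Its argument "moves" is a list of rows, each an object with "dp": the shift along the tool's x, y, z in units of 25 mm (1.0 is 25 mm), a list of three; "turn": the turn, a rotation vector about the tool's x, y, z in degrees, a list of three. In form: [{"dp": [tx, ty, tz], "turn": [wx, wy, wz]}, ...]. A call has 1 to 10 rows; each row shifts and turns the commanded pose from where the row before left it, along the tool's axes as they then stand; what a row does not reach is not made up. A row lasts 1/8 s, in which the tool goes at most 62.5 mm and 10.7 degrees, less where a joint would pass 70% of its speed; a pose out of reach is approached as far as the arm can. A call is refused whole if a number of a shift passes 1 or a number of a turn 10.7, either way. A call with a gripper value outside its range is refused whole. "fingers" is the closure in counts, from 0 (fully open) to 255 (shut), set as the call begins (left out, the last holds). The fingers move at their own pace and stop on an object; "squeeze" is the grip in N (left out, the last holds). Time passes only in rows, so rows that do not move let the fingers close. It gives the time, the measured TCP pose, the force, the opening and the grip force at its end, in the units of the state.
- env.get_obs(): the state, without advancing time (a new reading comes with each control period).
- env.read_camera(name): name is "side" or "top"; returns a dict with "frame" (480x640x3 uint8, red, green, blue), "depth" (480x640 float32, m along the optical axis (not along the pixel's ray), 0 where there is no reading), "vfov" (degrees; the focal length in pixels is half the picture's height over the tangent of half this angle, whatever the lens; pixels are square), "cx", "cy" (the principal point, pixels), "R" (3x3) and "t" (3): a world point X has camera coordinates R X + t. Camera axes: x right, y down, z forward; pixel columns grow to the right and rows downward; lengths in m; the calibration is good to about 2 mm. A picture is of the moment at which its call begins.
- env.hand_in(): hands the job in; it is judged then, once.
The state is a dict: "clock": time; "joint_pos": joint angles; "qvel": joint speeds; "joint_efforts": joint torques, N m; "position": TCP position; "orientation": TCP orientation; "wrist_force": force on the tool from outside, world axes, zero at the start; "torque": the same for the moment, N m; "finger_gap": finger opening in m; "finger_force": force on a finger pad.
Only numpy, scipy, OpenCV 4.12 (cv2) and the standard library are available. Lean on these libraries where they do the work, as an engineer would, in place of code of your own. Each camera call takes 0.05 s, during which the arm holds its last target. There are 200 camera calls.

TASK

Two ball dispensers stand on the counter; the spout of one is over the small steel milk pitcher, the spout of the other over the white dish. On the one over the pitcher, press the black pad down with a fingertip, so that the rocking lever lifts its gate and the steel ball rolls into the pitcher, then let the pad come back up. Do not touch the balls, the pitcher or the dish, and leave the other dispenser's lever and the things standing around as they are.

Things in the scene. Friction and masses are not known exactly. Their poses are not given: they have to be found in the camera images.
- pitcher_dispenser: fixed ball dispenser (one of two alike) with its spout over the small milk pitcher. Origin: on the counter under the stand; x is level, downhill along the lane to the spout; z up. Wooden foot x -88 to +38, y +-38 mm; two uprights hold the lever pivot at x -30, z 144 mm (top 156 mm); aluminium spout x 55 to 112, z 92 to 138 mm. A sloping lane holds one steel ball behind the gate.
- dish_dispenser: fixed ball dispenser (one of two alike) with its spout over the white dish. Origin: on the counter under the stand; x is level, downhill along the lane to the spout; z up. Wooden foot x -88 to +38, y +-38 mm; two uprights hold the lever pivot at x -30, z 144 mm (top 156 mm); aluminium spout x 55 to 112, z 92 to 138 mm. A sloping lane holds one steel ball behind the gate.
- pitcher_pad (a point): black ribbed pad (30 x 34 x 6 mm) at the uphill lever end, dispenser over the small milk pitcher. Origin: centre of its top face, at rest 0.179 m above the counter, 124 mm uphill of the dispenser origin. x: toward the pivot; z: up (level at rest). The pad slopes 0.25 rad at rest, outer end up. At the stop: 49 mm lower, 5 mm farther out, sloping 0.25 rad the other way. This is the pad to press.
- dish_pad (a point): black ribbed pad (30 x 34 x 6 mm) at the uphill lever end, dispenser over the white dish. Origin: centre of its top face, at rest 0.179 m above the counter, 124 mm uphill of the dispenser origin. x: toward the pivot; z: up (level at rest). The pad slopes 0.25 rad at rest, outer end up. At the stop: 49 mm lower, 5 mm farther out, sloping 0.25 rad the other way. Leave it alone.
- pitcher_lever (a joint): rocking lever over the small milk pitcher, rad: 0 = at rest, pad up, gate down; 0.5 = pad fully down at its hard stop, gate bottom 33 mm higher. Ball is free to roll from about 0.35; it is through within about 1 s. A spring returns the lever to 0 when let go; at the pad it takes about 1.2 N to start, 2.8 N just before the stop.
- dish_lever (a joint): rocking lever over the white dish, rad: 0 = at rest, pad up, gate down; 0.5 = pad fully down at its hard stop, gate bottom 33 mm higher. Ball is free to roll from about 0.35; it is through within about 1 s. A spring returns the lever to 0 when let go; at the pad it takes about 1.2 N to start, 2.8 N just before the stop. Leave it alone.
- pitcher_ball_center (a point): centre of the plain steel ball (28 mm diameter, 90 g) waiting behind the gate in the lane of the dispenser over the pitcher. It must end inside the pitcher.
- dish_ball_center (a point): centre of the same kind of steel ball (28 mm) in the lane of the dispenser over the dish. It must stay there.
- pitcher: small open steel milk pitcher, 72 mm wide, 120 mm from handle to spout, 85 mm high, loose on the counter under its dispenser's spout. Origin: centre of its underside; its own handle points to its -y, z up.
- pitcher_mouth (a point): centre of the pitcher's mouth, at rim height, 85 mm above its underside (mouth about 55 mm across)
- dish: shallow white dish, 112 mm across, 28 mm high, loose on the counter under the other dispenser's spout. Origin: centre of its underside.
- cup: white porcelain cup, 80 mm wide, 58 mm high, a bystander at the right. Origin: centre of its underside.
- shaker: white sugar shaker with a red cap, 58 mm wide, 125 mm high, a bystander at the left. Origin: centre of its underside.
- brick: pale foil brick of coffee, 72 x 143 mm, 73 mm high, a bystander at the far left. Origin: centre of its underside.
- pitcher_ball: the same ball as a body (for contact); its origin turns as it rolls, so use the centre point listed above for its position
- dish_ball: the same ball as a body (for contact); its origin turns as it rolls, so use the centre point listed above for its position

How it is judged:
By the outcome, as a careful person would: the job done as asked, in the order asked, and still so for the second after the job is handed in, with the robot touching nothing.
It also fails if it takes over 32 s, if anything falls off the work surface, if the arm or the gripper's body presses on something with over 40 N, if the wrist force passes 120 N, or if a joint passes its speed limit or range.

## Working session

There is one attempt and no reset: what is moved stays moved. The work goes in short steps, Python scripts to look and compute and a tool call to move; the robot and the scene stay as the last step left them, time stands still between calls to the robot, and variables do not carry over. Pictures are saved under pics/ and viewed, at most 10 in all, crops included, and the job is handed in when it is done.

Besides the shell and the picture viewer there is one more tool, called after ">>>" as name(argument=value, ...) on one line, values as JSON. drive_tool: Moves the arm, as the interface text tells. Its arguments: {"type":"object","properties":{"moves":{"type":"array"},"fingers":{"type":"number"},"squeeze":{"type":"number"}},"required":["moves"]}

```bash
mkdir -p pics
cat > h.py <<'E'
import numpy as np, cv2
from bench import env
def cam(n):
    c=env.read_camera(n); c['f']=240/np.tan(np.radians(c['vfov'])/2); return c
def pts(c):
    v,u=np.mgrid[:480,:640]; d=c['depth']
    P=np.stack([(u-c['cx'])/c['f']*d,(v-c['cy'])/c['f']*d,d],-1)
    return (P-c['t'])@c['R']
E
python3 - <<'E'
from h import *
for n in('top','side'):
    c=cam(n); cv2.imwrite(f'pics/{n}.png',c['frame'][...,::-1]); np.savez(f'{n}.npz',P=pts(c),**c)
    print(n,c['f'],-c['R'].T@c['t'],c['R'][2], (c['depth']>0).mean())
print(env.get_obs())
E
```

```text
top 482.3505650313429 [0.44493039 0.12720513 1.58425609] [ 0.05110797  0.00323046 -0.99868791] 0.9959993489583333
side 477.09469107821957 [-0.10610931 -0.93712391  0.59259186] [ 0.47762577  0.8094684  -0.34151798] 0.995634765625
{'clock': 0.1, 'joint_pos': array([ 1.01640803e+00,  4.91509126e-01,  1.55938967e+00,  8.61677993e-06,
        1.09169662e+00, -1.05602440e-01]), 'qvel': array([ 0.00091466, -0.00145068, -0.00071167,  0.00075627,  0.00073865,
       -0.00060458]), 'joint_efforts': array([ 1.92619955e-03, -6.13627410e+01, -2.58600533e+01,  6.93244231e-02,
        4.70216037e-02, -4.57118119e-05]), 'position': array([0.27103566, 0.56293617, 0.21411366]), 'orientation': array([ 2.22516461e-01,  9.74928804e-01, -4.73093231e-04, -1.66084061e-04]), 'wrist_force': array([ 0.14994162,  0.01565335, -0.27459658]), 'torque': array([-0.00222093, -0.02739805, -0.04254673]), 'finger_force': 0.0, 'finger_gap': 0.0951794602808879}
```

View pics/top.png

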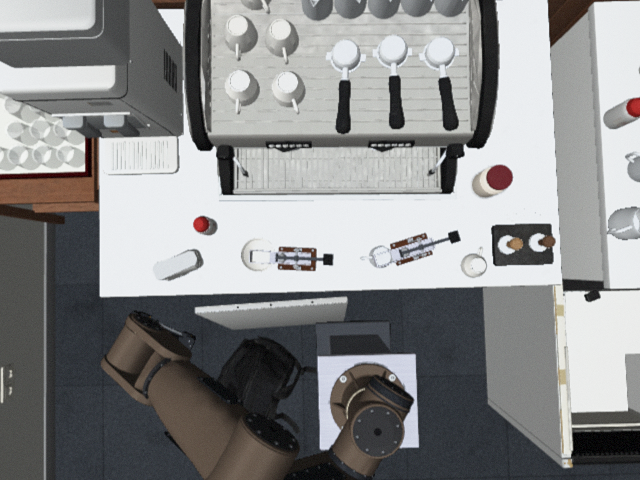

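View pics/side.png

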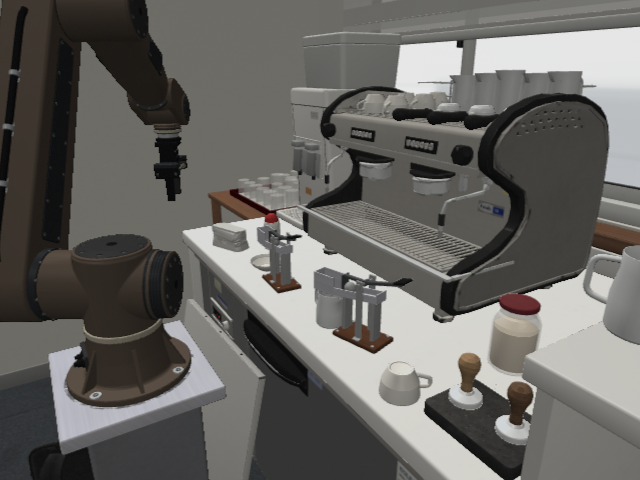

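The top view shows the pitcher near (380,257) with its dispenser's black pad near (454,237). The other pad is at (328,260) and the dish at (256,255). In the side view the target pad is at about (395,282).

Run:
```python
from h import *
for n,(u0,u1,v0,v1) in {'top':(435,470,222,252),'side':(370,415,270,295)}.items():
    z=np.load(n+'.npz'); P=z['P']; fr=z['frame'].astype(int).max(-1)
    m=np.zeros((480,640),bool); m[v0:v1,u0:u1]=True
    m&=(fr<75)&(P[...,2]>.14)&(P[...,2]<.21)
    q=P[m]; print(n,m.sum(),q.mean(0),q.min(0),q.max(0)); 
z=np.load('top.npz');P=z['P'];fr=z['frame'].astype(int)
m=np.zeros((480,640),bool); m[225:275,385:450]=True
foot=m&(fr[...,0]-fr[...,2]>30)&(P[...,2]<.04); q=P[foot]; print('foot',len(q),q.mean(0)); r=cv2.minAreaRect((q[:,:2]*1000).astype(np.float32)); print(r)
print('dish foot/others'); 
for nm,(u,v) in dict(pitcher=(380,257),spout=(395,253),pad=(454,237),dpad=(328,260),cup=(474,265),jar=(493,180),plate=(430,260),edge=(415,292),mach=(447,180)).items(): print(nm,P[v,u])
# tall things near pad
a=P[(P[...,0]>.3)&(P[...,0]<.75)&(abs(P[...,1]+.25)<.25)&(P[...,2]>.16)]
print(a.min(0),a.max(0))
```

```text
top 95 [ 0.51906759 -0.25145373  0.17885678] [ 0.5031658  -0.2660443   0.16781384] [ 0.53533828 -0.23709769  0.1880766 ]
side 179 [ 0.50857625 -0.23780635  0.16971195] [ 0.49042043 -0.27349687  0.14438887] [ 0.53409099 -0.17436591  0.18391606]
foot 140 [ 0.49793707 -0.14005509  0.0118376 ]
((491.6929931640625, -154.94927978515625), (69.57850646972656, 120.5213394165039), 15.947853088378906)
dish foot/others
pitcher [ 0.46790375 -0.05489232  0.00446447]
spout [ 0.47754466 -0.09033688  0.10024508]
pad [ 0.51777394 -0.25235232  0.17843618]
dpad [0.46072311 0.11677687 0.1817068 ]
cup [ 0.43381907 -0.3452661   0.05471492]
jar [0.44493039 0.12720513 1.58425609]
plate [ 0.45369243 -0.21907662 -0.00095164]
edge [ 0.29927027 -0.32529147 -0.86157911]
mach [ 0.68643505 -0.23980241  0.17427034]
[ 0.5031658  -0.2757238   0.16000068] [ 7.49982243e-01 -2.40820098e-04  4.81876277e-01]
```

Run:
```python
from h import *
for n in('top','side'):
    P=np.load(n+'.npz')['P'].reshape(-1,3)
    for y0,y1 in((-.4,-.3),(-.3,-.2),(-.2,-.1),(-.1,.1),(.1,.4)):
        a=P[(P[:,0]>.3)&(P[:,0]<1)&(P[:,1]>y0)&(P[:,1]<y1)&(P[:,2]>.19)&(P[:,2]<.6)]
        if len(a): print(n,y0,y1,np.percentile(a[:,0],[0,1,5]).round(3))
```

```text
top -0.3 -0.2 [0.7   0.715 0.735]
top -0.2 -0.1 [0.692 0.702 0.736]
top -0.1 0.1 [0.733 0.736 0.746]
top 0.1 0.4 [0.703 0.723 0.749]
side -0.3 -0.2 [0.697 0.705 0.728]
side -0.2 -0.1 [0.688 0.692 0.7  ]
side -0.1 0.1 [0.729 0.733 0.736]
side 0.1 0.4 [0.7  0.71 0.74]
```

>>> drive_tool(moves=[{"dp": [0, 0, -0.8], "turn": [0, 0, 9.8]}, {"dp": [0, 0, -0.8], "turn": [0, 0, 9.8]}, {"dp": [0, 0, -0.8], "turn": [0, 0, 9.8]}, {"dp": [0, 0, -0.8], "turn": [0, 0, 9.8]}, {"dp": [0, 0, -0.8], "turn": [0, 0, 9.7]}], fingers=255, squeeze=10)

```text
clock: 0.72
position: [0.2711, 0.563, 0.3149]
orientation: [0.608, 0.794, -0.0, 0.0]
wrist_force: [0.3, -0.8, 0.3]
finger_gap: 0.0503
finger_force: 0.0
```

>>> drive_tool(moves=[{"dp": [-1, 0.5, 0], "turn": [0, 0, 0]}, {"dp": [-1, 0.4, 0], "turn": [0, 0, 0]}, {"dp": [-1, 0, 0], "turn": [0, 0, 0]}, {"dp": [-1, 0, 0], "turn": [0, 0, 0]}, {"dp": [-1, 0, 0], "turn": [0, 0, 0]}, {"dp": [-1, 0, 0], "turn": [0, 0, 0]}, {"dp": [-1, 0, 0], "turn": [0, 0, 0]}, {"dp": [-1, 0, 0], "turn": [0, 0, 0]}, {"dp": [-1, 0, 0], "turn": [0, 0, 0]}, {"dp": [-1, 0, 0], "turn": [0, 0, 0]}])

```text
clock: 1.98
position: [0.3592, 0.3272, 0.3144]
orientation: [0.606, 0.795, -0.0, -0.0]
wrist_force: [-0.7, 0.1, -0.8]
finger_gap: 0.0003
finger_force: 0.0
```

>>> drive_tool(moves=[{"dp": [-1, 0, 0], "turn": [0, 0, 0]}, {"dp": [-1, 0, 0], "turn": [0, 0, 0]}, {"dp": [-1, 0, 0], "turn": [0, 0, 0]}, {"dp": [-1, 0, 0], "turn": [0, 0, 0]}, {"dp": [-1, 0, 0], "turn": [0, 0, 0]}, {"dp": [-1, 0, 0], "turn": [0, 0, 0]}, {"dp": [-1, 0, 0], "turn": [0, 0, 0]}, {"dp": [-1, 0, 0], "turn": [0, 0, 0]}, {"dp": [-1, 0, 0], "turn": [0, 0, 0]}, {"dp": [-1, 0, 0], "turn": [0, 0, 0]}])

```text
clock: 3.22
position: [0.4255, 0.0862, 0.3145]
orientation: [0.606, 0.795, -0.0, -0.0]
wrist_force: [-0.9, -0.3, 0.1]
finger_gap: 0.0006
finger_force: 0.0
```

>>> drive_tool(moves=[{"dp": [-1, 0, 0], "turn": [0, 0, 0]}, {"dp": [-1, 0, 0], "turn": [0, 0, 0]}, {"dp": [-1, 0, 0], "turn": [0, 0, 0]}, {"dp": [-1, 0, 0], "turn": [0, 0, 0]}, {"dp": [-1, 0, 0], "turn": [0, 0, 0]}, {"dp": [-1, 0, 0], "turn": [0, 0, 0]}, {"dp": [-1, 0, 0], "turn": [0, 0, 0]}, {"dp": [-1, 0, 0], "turn": [0, 0, 0]}, {"dp": [-1, 0, 0], "turn": [0, 0, 0]}, {"dp": [-1, 0, 0], "turn": [0, 0, 0]}])

```text
clock: 4.47
position: [0.4919, -0.1548, 0.3144]
orientation: [0.606, 0.795, 0.0, -0.0]
wrist_force: [0.1, -0.6, 0.9]
finger_gap: 0.0009
finger_force: 0.0
```

>>> drive_tool(moves=[{"dp": [-1, 0, 0], "turn": [0, 0, 0]}, {"dp": [-1, 0, 0], "turn": [0, 0, 0]}, {"dp": [-1, 0, 0], "turn": [0, 0, 0]}, {"dp": [-1, 0, 0.5], "turn": [0, 0, 0]}, {"dp": [0, 0, 1], "turn": [0, 0, 0]}, {"dp": [0, 0, 1], "turn": [0, 0, 0]}, {"dp": [0, 0, 1], "turn": [0, 0, 0]}, {"dp": [0, 0, 0.6], "turn": [0, 0, 0]}, {"dp": [0, 0, 0], "turn": [0, 0, 0]}])

```text
clock: 5.6
position: [0.5182, -0.2506, 0.211]
orientation: [0.606, 0.795, -0.0, -0.001]
wrist_force: [-0.2, 0.3, 0.2]
finger_gap: 0.0004
finger_force: 0.0
```

Run:
```python
from h import *
a=cam('side')['frame'][225:365,290:450,::-1]; b=cam('top')['frame'][200:300,360:500,::-1]
cv2.imwrite('pics/a.png',np.hstack([cv2.resize(a,(400,350)),cv2.resize(b,(400,350))]))
```

```text
(no output)
```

View pics/a.png

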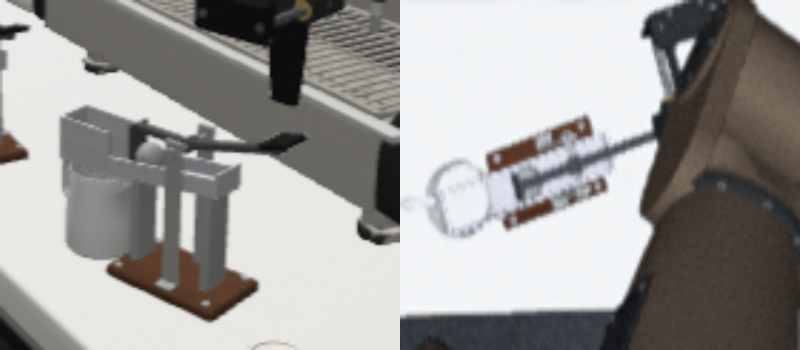

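The fingertip (side crop, around 285,100) hangs right over the pad (285,142), and the ball is still behind the gate. Now I'll press, following the pad's small outward arc, and hold.

>>> drive_tool(moves=[{"dp": [0, 0, 0.6], "turn": [0, 0, 0]}, {"dp": [0, 0, 0.6], "turn": [0, 0, 0]}, {"dp": [-0.05, 0, 0.5], "turn": [0, 0, 0]}, {"dp": [-0.05, 0, 0.5], "turn": [0, 0, 0]}, {"dp": [-0.05, 0, 0.5], "turn": [0, 0, 0]}, {"dp": [-0.05, 0, 0.25], "turn": [0, 0, 0]}, {"dp": [0, 0, 0], "turn": [0, 0, 0]}, {"dp": [0, 0, 0], "turn": [0, 0, 0]}])

```text
clock: 6.7
position: [0.5196, -0.2552, 0.1386]
orientation: [0.606, 0.795, -0.0, -0.0]
wrist_force: [-1.1, 1.0, 2.8]
finger_gap: 0.0006
finger_force: 1.3
```

Run:
```python
from h import *
a=cam('side')['frame'][225:365,290:450,::-1]; b=cam('top')['frame'][200:300,360:500,::-1]
cv2.imwrite('pics/b.png',np.hstack([cv2.resize(a,(400,350)),cv2.resize(b,(400,350))]))
```

```text
(no output)
```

View pics/b.png

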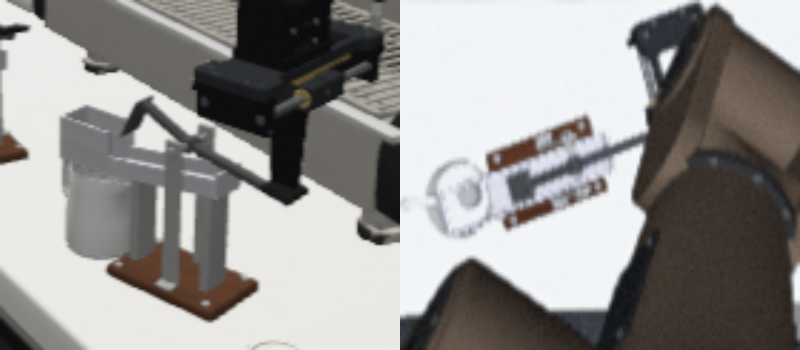

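The lever is down with its gate end raised. The ball has left the lane and shows near (468,190) in the top crop, at the pitcher mouth. I'll hold a little longer, then release.

>>> drive_tool(moves=[{"dp": [0, 0, 0], "turn": [0, 0, 0]}, {"dp": [0, 0, 0], "turn": [0, 0, 0]}, {"dp": [0, 0, 0], "turn": [0, 0, 0]}, {"dp": [0, 0, 0], "turn": [0, 0, 0]}, {"dp": [0, 0, 0], "turn": [0, 0, 0]}, {"dp": [0, 0, 0], "turn": [0, 0, 0]}, {"dp": [0, 0, 0], "turn": [0, 0, 0]}, {"dp": [0, 0, 0], "turn": [0, 0, 0]}])

```text
clock: 7.8
position: [0.5197, -0.2553, 0.1384]
orientation: [0.606, 0.795, 0.0, 0.0]
wrist_force: [-1.2, 1.1, 3.2]
finger_gap: 0.0008
finger_force: 1.3
```

>>> drive_tool(moves=[{"dp": [0.05, 0, -0.4], "turn": [0, 0, 0]}, {"dp": [0.05, 0, -0.4], "turn": [0, 0, 0]}, {"dp": [0.05, 0, -0.4], "turn": [0, 0, 0]}, {"dp": [0.05, 0, -0.4], "turn": [0, 0, 0]}, {"dp": [0, 0, -0.4], "turn": [0, 0, 0]}, {"dp": [0, 0, -0.6], "turn": [0, 0, 0]}, {"dp": [0, 0, -1], "turn": [0, 0, 0]}, {"dp": [0, 0, -1], "turn": [0, 0, 0]}, {"dp": [0, 0, -1], "turn": [0, 0, 0]}, {"dp": [0, 0, 0], "turn": [0, 0, 0]}])

```text
clock: 9.05
position: [0.5188, -0.2508, 0.2804]
orientation: [0.606, 0.795, 0.0, 0.002]
wrist_force: [0.8, 0.8, -1.1]
finger_gap: 0.0004
finger_force: 0.0
```

Run:
```python
from h import *
a=cam('side')['frame'][225:365,290:450,::-1]; b=cam('top')['frame'][200:300,360:500,::-1]
cv2.imwrite('pics/c.png',np.hstack([cv2.resize(a,(400,350)),cv2.resize(b,(400,350))]))
```

```text
(no output)
```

View pics/c.png

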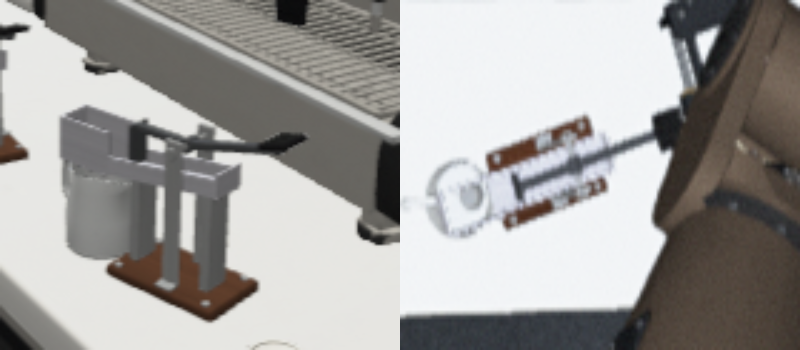

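The lever is back at rest, the lane is empty, and the ball shows inside the pitcher at (468,190) in the top crop. The gripper is clear of everything.

```bash
python3 -c "
from bench import env
print(env.hand_in())"
```

```text
the job is handed in; nothing more can be done
None
```

I pressed the pitcher dispenser's pad and let it come back up; the last picture shows the steel ball in the pitcher and the lever at rest, and I handed the job in at about 9 s with the gripper clear of everything.

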